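Stop, turn down and re-arm the food processor

ROBOT

A 6-joint arm with a two-finger parallel gripper is mounted at the origin on the work surface. World frame = base frame: x ahead of the robot, y to its left, z up, the work surface at z = 0. Lengths are in m, angles in degrees, forces in N, time in s.
With the tool pointing down it reaches from about 0.4 to 0.825 m from the base axis. Payload 7 kg.
Tool frame: the origin (TCP) lies midway between the tips of the shut fingers; the grasp point (between the pads) lies 19 mm behind it; z points along the fingers, y is the line along which they close (so a half turn about z gives the same grasp; the last joint's range is limited). The gripper opens to 88 mm and grips with 3 to 60 N. Pads are 19 mm wide; open, the fingers measure 130 mm over their backs; the gripper's body (78 mm by 193 mm) begins 47 mm behind the grasp point.
Start: joints at [87.038, 20.546, 0.682, 0, -70.136, -16.507], TCP at [0.225, 0.636, 0.192] pointing down, gripper open.
Joint ranges: [-176.03, 176.03], [-82.01, 121.73], [-58.28, 71.71], [-173.87, 95.51], [-174.79, -0.11], [-173.66, 173.66]. Speed limits (degrees/s): [136.94, 136.94, 172.46, 180, 180, 180].

INTERFACE

Orientations are given as [roll, pitch, yaw] about the fixed x, y, z axes, in that order (R = Rz(yaw) Ry(pitch) Rx(roll)).
In Python, from plant import get_state, optics, order gives the robot as it stands. The module is installed in compiled form; this text tells all that it offers.
- The arm moves only by the tool send_rows, never from a script. Its argument "moves" is a list of rows, each an object with "slide": the shift along the tool's x, y, z as a fraction of full scale, a list of three; "turn": the turn about the tool's z as a fraction of full scale; "gripper": the opening, from 0 (shut) to 1 (fully open). A call has exactly 5 rows; each row is the pose to reach, as a shift and turn from the pose commanded when the call began, along the tool's axes at that moment; what a row does not reach only later rows make up. Full scale, the value 1, is 150 mm for a shift and 90 degrees for a turn. A row lasts 1/12 s, in which the tool goes at most 41.7 mm and 7.16 degrees, less where a joint would pass 70% of its speed; a pose out of reach is approached as far as the arm can. A call with a number of a shift or a turn outside -1 to 1 is refused whole. A call with a gripper value outside its range is refused whole. The fingers move at their own pace and stop on an object; "newtons" is the grip in N (left out, the last holds). Time passes only in rows, so rows that repeat a pose let the fingers close, or fill a call up. It gives the time, the measured TCP pose, the force, the opening and the grip force at its end, in the units of the state.
- get_state(): the state, without advancing time (a new reading comes with each control period).
- optics.capture(name): name is "side" or "top"; returns a dict with "img" (420x560x3 uint8, red, green, blue), "intrinsics" (3x3 intrinsics, pixels), "dist" ([k1, k2, p1, p2, k3] as OpenCV has them; the pictures are not rectified), "origin" and "attitude" of the camera in the world. Camera axes: x right, y down, z forward; pixel columns grow to the right and rows downward; lengths in m; the calibration is good to about 2 mm. A picture is of the moment at which its call begins. There is no depth.
- order.close_job(): hands the job in; it is judged then, once.
Trained networks look in the newest picture that a camera, given by its name, has taken for a name from the list of things; names that differ only in an ending like _2 or _b are one class to them, and where a whole thing is asked for, a point or a joint stands for the part that bears it (a point fixed in the world has none). Each returns a list of dicts, best first, with "p" (0 to 1); they miss things now and then, are a little off and sometimes report something else, mostly with a low value. They report only what shows in the picture. A call takes as long as a camera call.
- optics.look_for(camera, name): "location" ([x, y, z] in m, in world coordinates, good to about 4 mm: the middle of the surface that is visible of it).
The state is a dict: "time_s": time; "joints": joint angles; "qd": joint speeds; "joint_torque": joint torques, N m; "tcp_pos": TCP position; "eef_rot": TCP orientation; "contact_force": force on the tool from outside, world axes, zero at the start; "moment": the same for the moment, N m; "gripper_width": finger opening in m; "gripper_force": force on a finger pad.
Only numpy, scipy, OpenCV 4.12 (cv2) and the standard library are available. Lean on these libraries where they do the work, as an engineer would, in place of code of your own. Each camera call takes 0.05 s, during which the arm holds its last target. There are 200 camera calls.

TASK

The food processor was left set too fast: press its mushroom stop button straight down until it latches and stays down by itself. With the button still down, turn the speed dial back anticlockwise until its white pointer line is on the one long tick of the scale and let go, then twist the mushroom clockwise so that it pops fully up again. Leave the mill, the bottle and the bowl where they stand.

Things in the scene. Friction and masses are not known exactly. Their poses are not given: they have to be found in the camera images.
- machine: food processor, fixed: low aluminium base 220 (x) x 520 (y) x 100 mm high, origin under its centre; on its +y end stands a clear bowl (166 mm diameter, centre at own y +160 mm) with a lid and feed tube reaching 246 mm above the counter. On the -y half of its top lie the two control plates, in either order, at own y about -55 and -195 mm.
- stop_plate: grey plate 100 x 100 x 12 mm fixed on the machine's top, origin at the centre of its underside (100 mm above the counter), z up. In its middle stands the mushroom stop button.
- stop_top (a point): centre of the top of the mushroom button, on its axis, moves and turns with it; z up. The head is a round cap of 40 mm diameter with three short white lines on top. Not pressed, its top is 35 mm and its underside 17 mm above the plate's top; latched, 8 mm lower. Straight grip side: from 5 to 15 mm below the top.
- stop_press (a joint): how far the button is down, m: 0 up, 0.010 end of travel. Sprung up, about 5 N to press home (press until it bottoms); past about 0.008 a latch catches and it stays at about 0.008 when let go.
- stop_twist (a joint): turn of the mushroom head, rad, 0 at rest, grows clockwise seen from above, end stop at 0.9. A light spring turns it back (up to 0.2 N m to twist it) when let go. Latched, a turn of 0.7 or more surely frees it and the button springs up once nothing holds it down.
- dial_plate: grey plate 100 x 100 x 12 mm fixed on the machine's top, origin at the centre of its underside (100 mm above the counter), z up. In its middle the speed dial, with 11 white ticks around it 30 degrees apart, one of them long (17 mm) and broad (6 mm), the others 7 mm long and 2.5 mm broad.
- dial_grip (a point): on the dial's axis, 26 mm above the plate's top, at the height to grip; turns with the dial: x points along the bar grip to its pointer end, z up. Dial: black disc of 50 mm diameter, 10 mm high, with a bar 46 mm long, 14 mm wide across, its top 36 mm above the plate; a white line runs on the bar from the axis to the pointer end.
- dial (a joint): dial angle, rad, 0 to 5.236, grows clockwise seen from above; the long tick is at 1.571, ticks every 0.524. Stays where it is left.
- dial_mark (a point): middle of the long tick, on the plate's top, 37 mm from the dial's axis; its x axis points outward from the dial's axis.
- pepper_mill: turned pepper mill, loose, standing, 172 mm high, 58 mm foot, origin under its centre; leave alone
- sauce_bottle: squeeze bottle, loose, standing, 160 mm high, 54 mm diameter, origin under its centre; leave alone
- steel_bowl: steel bowl, loose, 120 mm rim, 55 mm high, origin under its centre; leave alone

How it is judged (in metres and radians):
On the way, in this order (a step that is already met when the one before it is completed fails the run):
1. the mushroom stays down (at least 6 mm) with nothing touching it (value of joint stop_press above 0.006 m and contact force between each of the arm, the fingers and stop_twist below 0.3 N), for 0.2 s.
2. with the mushroom still down, the dial is let go with its pointer on the long tick, within 0.2 rad (value of joint stop_press above 0.006 m and value of joint dial between 1.371 and 1.771 rad and contact force between each of the arm, the fingers and dial below 0.3 N), for 0.2 s.
3. the mushroom is twisted and up again (within 2 mm) (value of joint stop_press below 0.002 m), for 0.2 s.
At the end, for the whole second after the job is handed in: mushroom up within 2 mm and its head turned back by its spring (within 0.15 rad), dial at rest within 0.2 rad (11 degrees) of the long tick (value of joint stop_press below 0.002 m and value of joint stop_twist below 0.15 rad and value of joint dial between 1.371 and 1.771 rad and velocity of joint dial between -0.05 and 0.05 rad/s); the robot touches nothing.
It fails at once if the pepper mill is moved more than 30 mm or tipped (distance of pepper_mill from where it was at the start of the episode above 0.03 m or angle between pepper_mill's own z axis and vertical above 0.4 rad).
It fails at once if the sauce bottle is moved more than 30 mm or tipped (distance of sauce_bottle from where it was at the start of the episode above 0.03 m or angle between sauce_bottle's own z axis and vertical above 0.4 rad).
It fails at once if the steel bowl is moved more than 30 mm or tipped (distance of steel_bowl from where it was at the start of the episode above 0.03 m or angle between steel_bowl's own z axis and vertical above 0.4 rad).
It also fails if it takes over 53 s, if anything falls off the work surface, if the arm or the gripper's body presses on something with over 40 N, if the wrist force passes 120 N, or if a joint passes its speed limit or range.

## Working session

There is one attempt and no reset: what is moved stays moved. The work goes in short steps, Python scripts to look and compute and a tool call to move; the robot and the scene stay as the last step left them, time stands still between calls to the robot, and variables do not carry over. Pictures are saved under pics/ and viewed, at most 10 in all, crops included, and the job is handed in when it is done.

Besides the shell and the picture viewer there is one more tool, called after "Emit:" in YAML: its name, and indented under it one key for each argument. send_rows: Moves the arm, as the interface text tells. Shift numbers are shares of 150 mm and turn numbers shares of 90 degrees, none past 1 either way. Its arguments: {"type":"object","properties":{"moves":{"type":"array"},"newtons":{"type":"number"}},"required":["moves"]}

```bash
mkdir -p pics; python3 - <<'E'
from plant import get_state, optics, order
import cv2,numpy as np
s=get_state();print(s)
for c in("side","top"):
    r=optics.capture(c);cv2.imwrite(f"pics/{c}0.png",r["img"][:,:,::-1])
    print(c,r["origin"],r["attitude"],r["intrinsics"],r["dist"])
    for n in["stop_top","stop_plate","dial_grip","dial_plate","dial_mark","machine","pepper_mill","sauce_bottle","steel_bowl"]:
        print(n,[(np.round(d["location"],3).tolist(),round(d["p"],2)) for d in optics.look_for(c,n)[:2]])
E
```

```text
{'time_s': 0.0, 'joints': array([ 8.70372207e+01,  2.05915184e+01,  6.34099944e-01, -2.11878417e-02,
       -7.01354849e+01, -1.65081588e+01]), 'qd': array([ 0.00891056, -0.09933562, -0.01021548,  0.01482863, -0.02433551,
       -0.11342368]), 'joint_torque': array([ 7.02877533e-04, -5.82715344e+01,  2.93062645e+01,  6.99704692e+00,
        6.97860582e-03, -1.33429407e-04]), 'tcp_pos': array([0.22482407, 0.63588076, 0.19152091]), 'eef_rot': array([ 1.79905266e+02, -7.30450023e-03, -1.94781477e+01]), 'contact_force': array([ 0.36670165, -0.660328  , -0.38583785]), 'moment': array([ 0.04311464, -0.05366859,  0.0189762 ]), 'gripper_force': 0.0, 'gripper_width': 0.08764435880250936}
side [ 0.22446532 -0.7647771   0.74406515] [-129.67558437   -0.9705294   -28.35424212] [[492.56113095   0.         283.62566311]
 [  0.         492.56113095 213.27039931]
 [  0.           0.           1.        ]] [-0.17129232  0.          0.          0.          0.        ]
stop_top [([0.613, -0.105, 0.144], 0.53)]
stop_plate [([0.604, -0.106, 0.111], 0.58)]
dial_grip [([0.595, 0.027, 0.126], 0.89)]
dial_pla
[... 392 characters left out ...]
0068428   -0.64943986  -88.46188482] [[396.15924683   0.         276.66091092]
 [  0.         396.15924683 206.96862789]
 [  0.           0.           1.        ]] [-0.0287038  0.         0.         0.         0.       ]
stop_top [([0.617, -0.096, 0.148], 0.61)]
stop_plate [([0.614, -0.09, 0.113], 0.68)]
dial_grip [([0.596, 0.037, 0.122], 0.69)]
dial_plate [([0.597, 0.036, 0.114], 0.64)]
dial_mark [([0.597, 0.037, 0.116], 0.84), ([0.596, 0.041, 0.123], 0.73)]
machine [([0.539, 0.157, 0.101], 0.72), ([0.618, -0.098, 0.147], 0.71)]
pepper_mill [([0.663, -0.33, 0.119], 0.61)]
sauce_bottle [([0.555, -0.304, 0.107], 0.62)]
steel_bowl [([0.437, -0.362, 0.026], 0.76), ([0.596, 0.036, 0.116], 0.44)]
```

View pics/top0.png

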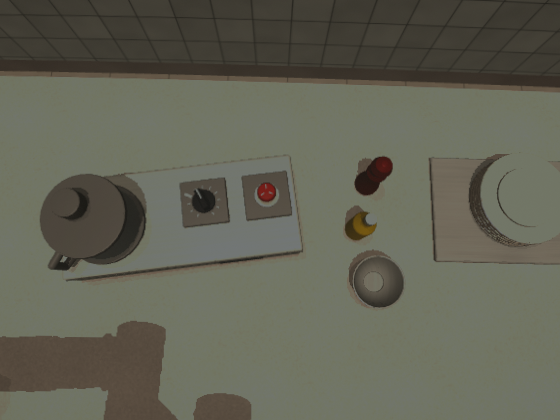

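View pics/side0.png

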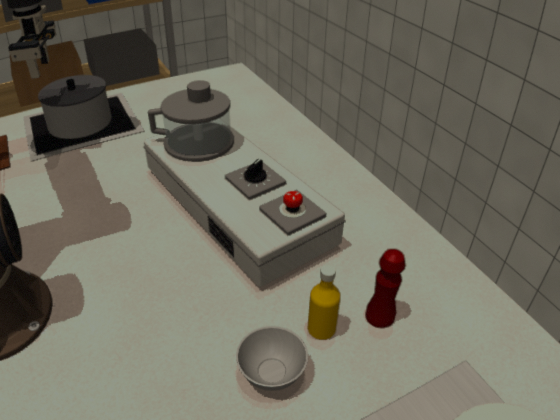

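The top view shows the machine with the dial plate at about (204,202) and the stop plate at about (267,195). The bowl is on the left (+y), and the mill, bottle and steel bowl are to the right (-y). The side view agrees. Next I'll rectify the plate plane from both cameras.

```bash
cat > h.py <<'E'
from plant import get_state, optics, order
import cv2,numpy as np
from scipy.spatial.transform import Rotation as R
def ext(r):
    M=R.from_euler('xyz',r["attitude"],degrees=True).as_matrix().T
    return cv2.Rodrigues(M)[0], -M@np.array(r["origin"])
def proj(r,P):
    rv,t=ext(r);return cv2.projectPoints(np.float64(P).reshape(-1,1,3),rv,t,np.array(r["intrinsics"]),np.array(r["dist"]))[0][:,0]
def ortho(r,z,x0,x1,y0,y1,px):  # up=+x, right=-y
    xs=np.arange(x1,x0,-px);ys=np.arange(y1,y0,-px)
    X,Y=np.meshgrid(xs,ys,indexing='ij')
    p=proj(r,np.c_[X.ravel(),Y.ravel(),np.full(X.size,z)]).astype(np.float32).reshape(*X.shape,2)
    return cv2.remap(r["img"],p[...,0],p[...,1],cv2.INTER_CUBIC)
def bright(i,g=2.2): return np.clip(i.astype(float)*g,0,255).astype(np.uint8)
E
python3 - <<'E'
from h import *
o=[]
for c in("top","side"):
    r=optics.capture(c)
    i=bright(ortho(r,.112,.52,.70,-.18,.12,.0005),2.2)
    for y in np.arange(-.15,.12,.05): cv2.line(i,(int((.12-y)/.0005),0),(int((.12-y)/.0005),8),(0,255,0),1)
    for x in np.arange(.55,.7,.05): cv2.line(i,(0,int((.7-x)/.0005)),(8,int((.7-x)/.0005)),(0,255,0),1)
    o.append(i)
    # grey plate mask: fit rectangles
    g=cv2.cvtColor(ortho(r,.112,.50,.72,-.2,.12,.0005),cv2.COLOR_RGB2HSV)[...,2]
    t,m=cv2.threshold(g,0,255,cv2.THRESH_BINARY_INV+cv2.THRESH_OTSU)
    m=cv2.morphologyEx(m,cv2.MORPH_CLOSE,np.ones((41,41)));m=cv2.morphologyEx(m,cv2.MORPH_OPEN,np.ones((31,31)))
    for k in cv2.findContours(m,0,2)[0]:
        (u,v),(w,h),a=cv2.minAreaRect(k);print(c,t,"xy",round(.72-v*.0005,4),round(.12-u*.0005,4),w*.5,h*.5,a)
cv2.imwrite("pics/o1.png",np.vstack([o[0][:300],o[1][:300]])[:,:,::-1] if 0 else cv2.resize(np.vstack(o),(500,600))[:,:,::-1])
E
```

```text
top 96.0 xy 0.5965 0.0406 103.4555892944336 103.00617980957031 81.38435363769531
top 96.0 xy 0.615 -0.1001 105.8232192993164 114.86092376708984 81.28254699707031
side 110.0 xy 0.5969 0.0355 108.8613052368164 117.2017593383789 81.51105499267578
side 110.0 xy 0.597 -0.1242 193.0 150.5 90.0
```

View pics/o1.png

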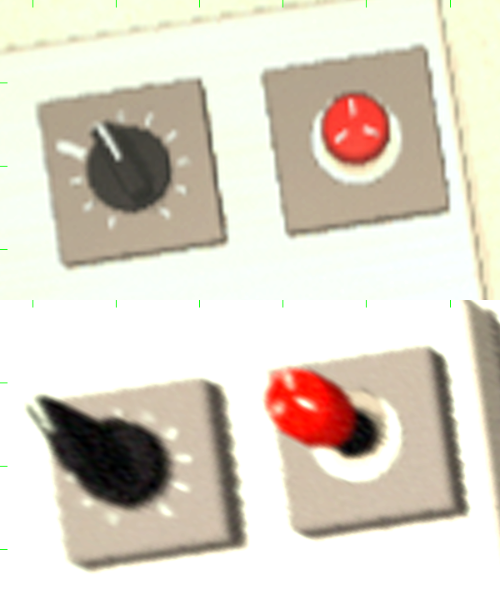

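The rectified view gives these axes and angles:
- **Dial:** axis at about (0.598, 0.042). The pointer is at world yaw about 37° and the long tick at about 68°, so it needs about 31° anticlockwise.
- **Stop:** axis at about (0.616, -0.094).
- **Machine:** yaw about 8°, with a plate spacing of 137 mm, which fits the given sizes.

I'll start by going up, then across above the bowl.

Emit:
send_rows:
  moves:
    - {"slide":[0,0,-0.25],"turn":0,"gripper":0}
    - {"slide":[0,0,-0.5],"turn":0,"gripper":0}
    - {"slide":[0,0,-0.75],"turn":0,"gripper":0}
    - {"slide":[0,0,-1],"turn":0,"gripper":0}
    - {"slide":[0.12,0.12,-1],"turn":0,"gripper":0}
  newtons: 25

```text
time_s: 1.52
tcp_pos: [0.2362, 0.618, 0.3503]
eef_rot: [-179.3, 0.0, -19.4]
contact_force: [0.8, -0.2, 0.4]
gripper_width: 0.0597
gripper_force: 0.0
```

Emit:
send_rows:
  moves:
    - {"slide":[0.19,0.19,-0.1],"turn":0,"gripper":0}
    - {"slide":[0.38,0.38,-0.15],"turn":0,"gripper":0}
    - {"slide":[0.57,0.57,-0.15],"turn":0,"gripper":0}
    - {"slide":[0.76,0.76,-0.15],"turn":0,"gripper":0}
    - {"slide":[0.95,0.95,-0.15],"turn":0,"gripper":0}

```text
time_s: 1.93
tcp_pos: [0.3232, 0.4297, 0.3654]
eef_rot: [-179.9, 0.0, -19.4]
contact_force: [1.5, 0.7, 0.5]
gripper_width: 0.0264
gripper_force: 0.0
```

Emit:
send_rows:
  moves:
    - {"slide":[0.19,0.19,0],"turn":0,"gripper":0}
    - {"slide":[0.38,0.38,0],"turn":0,"gripper":0}
    - {"slide":[0.57,0.57,0],"turn":0,"gripper":0}
    - {"slide":[0.76,0.76,0],"turn":0,"gripper":0}
    - {"slide":[0.95,0.95,0],"turn":0,"gripper":0}

```text
time_s: 2.35
tcp_pos: [0.4099, 0.2478, 0.3655]
eef_rot: [-179.9, -0.0, -19.4]
contact_force: [0.6, -0.5, 0.2]
gripper_width: 0.0004
gripper_force: 0.0
```

Emit:
send_rows:
  moves:
    - {"slide":[0.19,0.19,0],"turn":0,"gripper":0}
    - {"slide":[0.38,0.38,0],"turn":0,"gripper":0}
    - {"slide":[0.57,0.57,0],"turn":0,"gripper":0}
    - {"slide":[0.76,0.76,0],"turn":0,"gripper":0}
    - {"slide":[0.95,0.95,0],"turn":0,"gripper":0}

```text
time_s: 2.77
tcp_pos: [0.4968, 0.0659, 0.3655]
eef_rot: [-179.9, -0.0, -19.5]
contact_force: [0.9, 0.5, 0.3]
gripper_width: 0.0008
gripper_force: 0.0
```

Emit:
send_rows:
  moves:
    - {"slide":[0.2,0.14,0],"turn":0,"gripper":0}
    - {"slide":[0.4,0.29,0],"turn":0,"gripper":0}
    - {"slide":[0.6,0.44,0],"turn":0,"gripper":0}
    - {"slide":[0.8,0.59,0.1],"turn":0,"gripper":0}
    - {"slide":[1,0.74,0.2],"turn":0,"gripper":0}

```text
time_s: 3.18
tcp_pos: [0.6022, -0.0887, 0.3356]
eef_rot: [-179.9, -0.1, -19.5]
contact_force: [0.5, 0.9, 0.1]
gripper_width: 0.0001
gripper_force: 0.0
```

Emit:
send_rows:
  moves:
    - {"slide":[0.1,0,0.2],"turn":0,"gripper":0}
    - {"slide":[0.1,0,0.4],"turn":0,"gripper":0}
    - {"slide":[0.1,0,0.6],"turn":0,"gripper":0}
    - {"slide":[0.1,0,0.8],"turn":0,"gripper":0}
    - {"slide":[0.1,0,0.95],"turn":0,"gripper":0}

```text
time_s: 3.6
tcp_pos: [0.614, -0.0921, 0.1896]
eef_rot: [180.0, 0.1, -19.5]
contact_force: [1.0, 0.1, -0.4]
gripper_width: 0.0002
gripper_force: 0.0
```

```bash
python3 - <<'E'
from h import *
s=get_state();print(s["tcp_pos"],s["eef_rot"],s["contact_force"])
o=[]
for c in("top","side"):
    r=optics.capture(c)
    p=proj(r,[s["tcp_pos"],[.616,-.094,.147]]);print(p)
    u,v=p[1].astype(int)
    o.append(cv2.resize(bright(r["img"][v-50:v+50,u-65:u+65],2),(520,400),interpolation=3)[100:])
    if c=="side":o[-1]=o[-1][:300]
cv2.imwrite("pics/p2.png",np.vstack(o)[:,:,::-1])
E
```

```text
[ 0.61399372 -0.09205918  0.1896176 ] [ 1.79960324e+02  1.38541743e-01 -1.95132639e+01] [ 0.96251599  0.13106569 -0.375646  ]
[[264.88583899 187.02685059]
 [266.20733317 191.04887623]]
[[290.81579775 177.5671909 ]
 [291.61321545 195.27493394]]
```

View pics/p2.png

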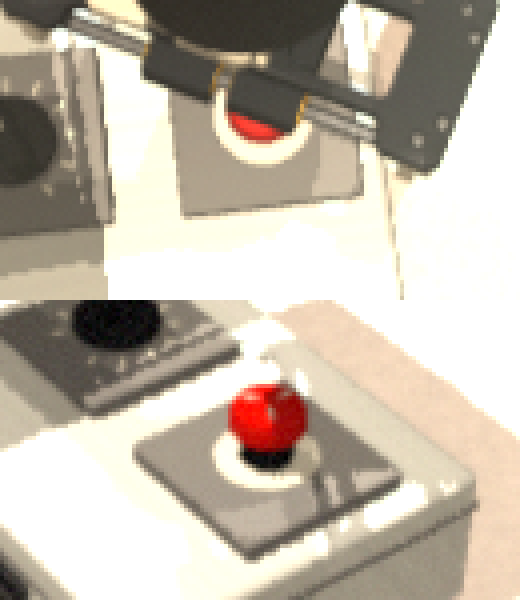

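The stop button is under the tool. The side view puts it about 2 mm further in +x. I'll press it now.

Emit:
send_rows:
  moves:
    - {"slide":[0.03,0.01,0.12],"turn":0,"gripper":0}
    - {"slide":[0.03,0.01,0.24],"turn":0,"gripper":0}
    - {"slide":[0.03,0.01,0.28],"turn":0,"gripper":0}
    - {"slide":[0.03,0.01,0.31],"turn":0,"gripper":0}
    - {"slide":[0.03,0.01,0.33],"turn":0,"gripper":0}

```text
time_s: 4.12
tcp_pos: [0.6195, -0.0947, 0.1441]
eef_rot: [-180.0, -0.1, -19.4]
contact_force: [0.4, -0.7, -0.0]
gripper_width: 0.0009
gripper_force: 0.0
```

Emit:
send_rows:
  moves:
    - {"slide":[0,0,0.01],"turn":0,"gripper":0}
    - {"slide":[0,0,0.02],"turn":0,"gripper":0}
    - {"slide":[0,0,0.03],"turn":0,"gripper":0}
    - {"slide":[0,0,0.03],"turn":0,"gripper":0}
    - {"slide":[0,0,0.03],"turn":0,"gripper":0}

```text
time_s: 4.53
tcp_pos: [0.619, -0.0947, 0.1388]
eef_rot: [-180.0, -0.0, -19.5]
contact_force: [-0.4, -0.0, 0.9]
gripper_width: 0.0005
gripper_force: 0.0
```

Emit:
send_rows:
  moves:
    - {"slide":[0,0,0.01],"turn":0,"gripper":0}
    - {"slide":[0,0,0.01],"turn":0,"gripper":0}
    - {"slide":[0,0,0.02],"turn":0,"gripper":0}
    - {"slide":[0,0,0.02],"turn":0,"gripper":0}
    - {"slide":[0,0,0.02],"turn":0,"gripper":0}

```text
time_s: 4.95
tcp_pos: [0.6187, -0.0947, 0.1353]
eef_rot: [180.0, 0.0, -19.5]
contact_force: [0.1, 0.6, 0.4]
gripper_width: 0.0003
gripper_force: 0.0
```

```bash
python3 - <<'E'
from h import *
s=get_state();print(s["tcp_pos"],s["contact_force"],s["moment"])
o=[]
for c in("top","side"):
    r=optics.capture(c)
    p=proj(r,[s["tcp_pos"],[.618,-.095,.147]]);print(p)
    u,v=p[1].astype(int)
    i=bright(r["img"][v-40:v+40,u-60:u+60],1.7);o.append(cv2.resize(i,(450,300),interpolation=3))
    print([(d["location"],d["p"]) for d in optics.look_for(c,"stop_top")[:2]])
cv2.imwrite("pics/p3.png",np.vstack(o)[:,:,::-1])
E
```

```text
[ 0.61873848 -0.0946829   0.13530817] [0.060263   0.61102334 0.36472448] [-0.01089617  0.00570251  0.00273921]
[[266.6503471  191.08014362]
 [266.71546937 190.13289403]]
[]
[[292.81426343 199.70459307]
 [292.73651675 195.26884887]]
[([0.6135, -0.104, 0.1448], 0.57)]
```

View pics/p3.png

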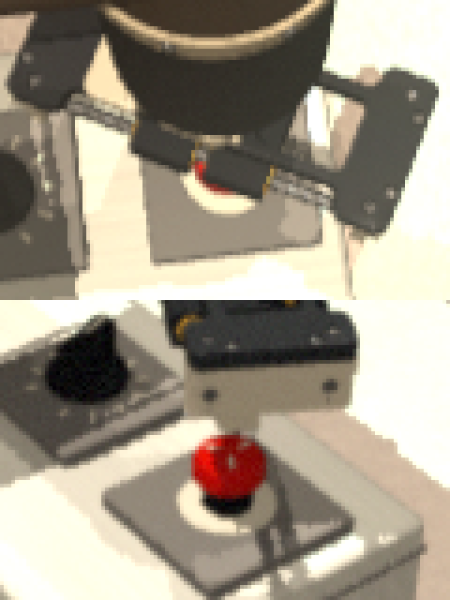

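The cap isn't pressed: its neck still shows full height and there is no contact force. The fingers seem to sit beside or behind it rather than on it. I'll raise the tool and compare the tip with the TCP projection.

Emit:
send_rows:
  moves:
    - {"slide":[0,0,-0.1],"turn":0,"gripper":0}
    - {"slide":[0,0,-0.2],"turn":0,"gripper":0}
    - {"slide":[0,0,-0.3],"turn":0,"gripper":0}
    - {"slide":[0,0,-0.3],"turn":0,"gripper":0}
    - {"slide":[0,0,-0.3],"turn":0,"gripper":0}

```text
time_s: 5.57
tcp_pos: [0.6194, -0.0946, 0.1814]
eef_rot: [-179.9, -0.1, -19.5]
contact_force: [0.0, -0.4, 0.3]
gripper_width: 0.0007
gripper_force: 0.0
```

```bash
python3 - <<'E'
from h import *
s=get_state();print(s["tcp_pos"],s["eef_rot"])
o=[]
for c in("top","side"):
    r=optics.capture(c)
    t=np.array(s["tcp_pos"])
    p=proj(r,[t,t+[0,0,.03],t+[0,0,.06],[.618,-.095,.147]]);print(p)
    u,v=p[0].astype(int)
    b=cv2.imread(f"pics/{c}0.png")[:,:,::-1]
    sl=np.s_[v-45:v+35,u-53:u+53]
    i=cv2.resize(bright(r["img"][sl],1.4),(530,400)[:2],interpolation=3)
    for q in p: cv2.drawMarker(i,tuple(((q-[u-53,v-45]+.5)*5-.5).astype(int)),(0,255,0),0,8,1)
    o.append(i[:300] if c=="top" else i[80:380])
    np.save(f"/tmp/{c}.npy",r["img"])
cv2.imwrite("pics/p4.png",np.vstack(o)[:,:,::-1])
E
```

```text
[ 0.61939479 -0.09458244  0.18136377] [-1.79944285e+02 -9.95573705e-02 -1.94676409e+01]
[[266.30248947 185.4459368 ]
 [266.08071087 181.63490384]
 [265.84129462 177.5198482 ]
 [266.71546937 190.13289403]]
[[293.76047164 180.96197138]
 [294.22617869 168.22979888]
 [294.70784758 155.00078759]
 [292.73651675 195.26884887]]
```

View pics/p4.png

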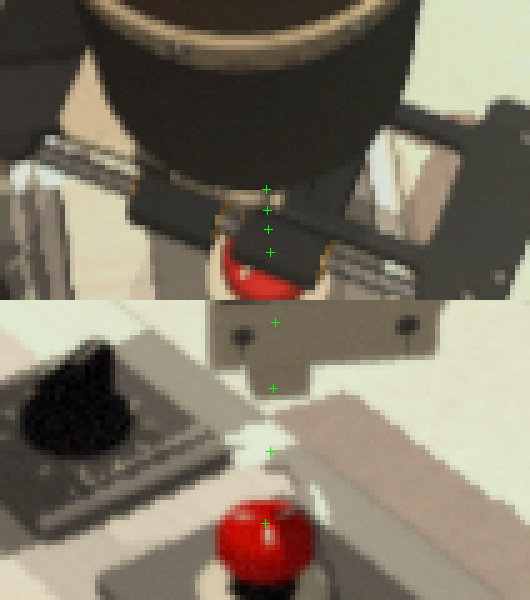

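```bash
python3 - <<'E'
from h import *
a=np.load("/tmp/side.npy");b=cv2.imread("pics/side0.png")[:,:,::-1]
o=[]
for im in(a,b):
    i=cv2.resize(im[110:210,235:368],(798,600),interpolation=3)
    o.append(i)
i=np.hstack([cv2.resize(im[115:215,255:322],(399,596),interpolation=3) for im in(a,b)])
cv2.imwrite("pics/p5.png",i[:,:,::-1])
E
```

```text
(no output)
```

View pics/p5.png

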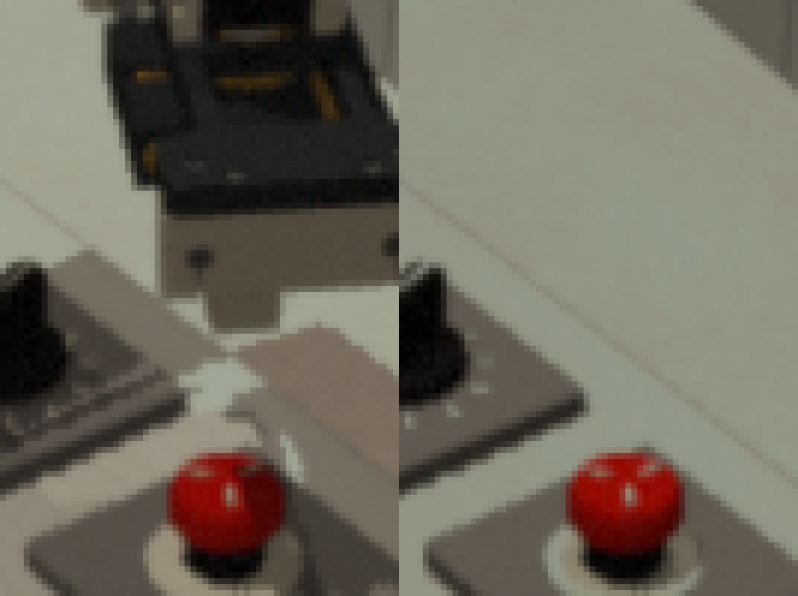

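The finger tip in the picture sits higher than the TCP projection says it should. Touch will settle it, so I'll go down in steps and watch the force.

Emit:
send_rows:
  moves:
    - {"slide":[0,0,0.15],"turn":0,"gripper":0}
    - {"slide":[0,0,0.28],"turn":0,"gripper":0}
    - {"slide":[0,0,0.31],"turn":0,"gripper":0}
    - {"slide":[0,0,0.32],"turn":0,"gripper":0}
    - {"slide":[0,0,0.33],"turn":0,"gripper":0}

```text
time_s: 6.08
tcp_pos: [0.619, -0.0948, 0.1309]
eef_rot: [180.0, 0.0, -19.5]
contact_force: [0.1, -0.5, 0.5]
gripper_width: 0.0005
gripper_force: 0.0
```

Emit:
send_rows:
  moves:
    - {"slide":[0,0,0.01],"turn":0,"gripper":0}
    - {"slide":[0,0,0.02],"turn":0,"gripper":0}
    - {"slide":[0,0,0.02],"turn":0,"gripper":0}
    - {"slide":[0,0,0.02],"turn":0,"gripper":0}
    - {"slide":[0,0,0.02],"turn":0,"gripper":0}

```text
time_s: 6.5
tcp_pos: [0.6191, -0.0947, 0.1284]
eef_rot: [-180.0, -0.0, -19.5]
contact_force: [-0.3, -0.7, -0.0]
gripper_width: 0.0006
gripper_force: 0.0
```

```bash
python3 -c "
from h import *
s=get_state();print(s['tcp_pos'],s['contact_force'],s['moment'])"
```

```text
[ 0.61905714 -0.09467717  0.1284357 ] [-0.29058914 -0.71217897 -0.04953499] [ 0.00912953 -0.05683732 -0.00748815]
```

Emit:
send_rows:
  moves:
    - {"slide":[0,0,0.01],"turn":0,"gripper":0}
    - {"slide":[0,0,0.02],"turn":0,"gripper":0}
    - {"slide":[0,0,0.03],"turn":0,"gripper":0}
    - {"slide":[0,0,0.03],"turn":0,"gripper":0}
    - {"slide":[0,0,0.03],"turn":0,"gripper":0}

```text
time_s: 6.92
tcp_pos: [0.6187, -0.0947, 0.1232]
eef_rot: [180.0, 0.0, -19.5]
contact_force: [0.1, 0.0, 0.0]
gripper_width: 0.0003
gripper_force: 0.0
```

```bash
python3 - <<'E'
from h import *
s=get_state();print(s['tcp_pos'],s['contact_force'],s['moment'])
a=optics.capture("side")["img"];b=optics.capture("top")["img"]
i=np.hstack([cv2.resize(x,(399,596),interpolation=3) for x in(bright(a[115:215,255:322],1.3),bright(b[145:245,233:300],1.3))])
cv2.imwrite("pics/p6.png",i[:,:,::-1])
E
```

```text
[ 0.61870604 -0.09469961  0.12323274] [0.08459301 0.03566875 0.03823066] [-0.04412071 -0.01067487 -0.01540983]
```

View pics/p6.png

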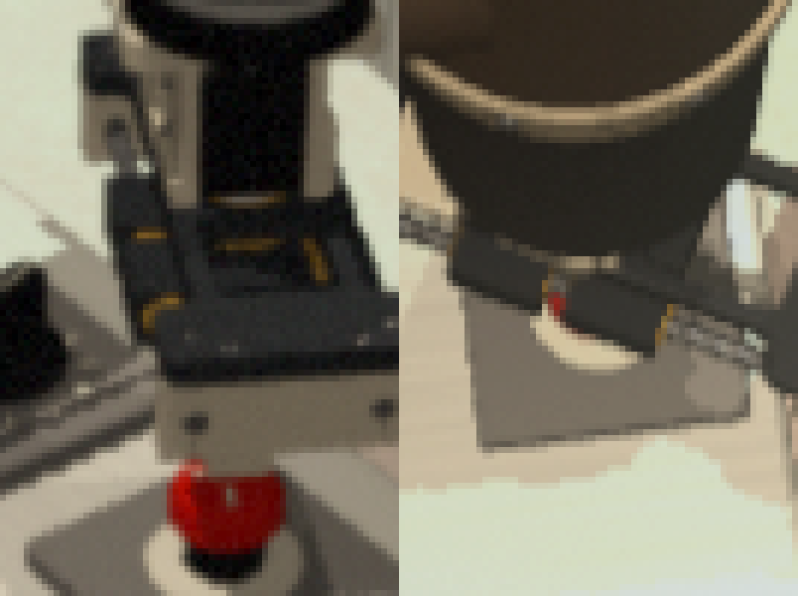

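At TCP z = 0.123 there is still no contact, and the finger pads don't show anywhere. I'll lift and compare pictures with the gripper shut and open to see what actually moves.

Emit:
send_rows:
  moves:
    - {"slide":[0,0,-0.2],"turn":0,"gripper":0}
    - {"slide":[0,0,-0.4],"turn":0,"gripper":0}
    - {"slide":[0,0,-0.55],"turn":0,"gripper":0}
    - {"slide":[0,0,-0.55],"turn":0,"gripper":0}
    - {"slide":[0,0,-0.55],"turn":0,"gripper":0}

```text
time_s: 7.43
tcp_pos: [0.6198, -0.0946, 0.2077]
eef_rot: [-179.9, -0.2, -19.5]
contact_force: [0.4, 0.5, -0.9]
gripper_width: 0.0004
gripper_force: 0.0
```

```bash
python3 - <<'E'
from h import *
s=get_state();print(s['tcp_pos'],s['gripper_width'])
for c in("side","top"): np.save(f"/tmp/{c}_shut.npy",optics.capture(c)["img"])
E
```

```text
[ 0.61975432 -0.09459181  0.20770689] 0.0004194949518653168
```

Emit:
send_rows:
  moves:
    - {"slide":[0,0,0],"turn":0,"gripper":1}
    - {"slide":[0,0,0],"turn":0,"gripper":1}
    - {"slide":[0,0,0],"turn":0,"gripper":1}
    - {"slide":[0,0,0],"turn":0,"gripper":1}
    - {"slide":[0,0,0],"turn":0,"gripper":1}

```text
time_s: 7.95
tcp_pos: [0.6187, -0.0947, 0.2056]
eef_rot: [180.0, 0.0, -19.5]
contact_force: [0.0, -0.5, -0.8]
gripper_width: 0.0282
gripper_force: 0.0
```

```bash
python3 - <<'E'
from h import *
s=get_state();print(s['tcp_pos'],s['gripper_width'])
o=[]
for c in("side","top"):
    r=optics.capture(c);a=np.load(f"/tmp/{c}_shut.npy");b=r["img"]
    t=np.array(s['tcp_pos']);ya=np.radians(s['eef_rot'][2]);yt=np.array([np.sin(ya),-np.cos(ya),0])
    q=proj(r,[t,t+.044*yt,t-.044*yt,t+[0,0,.066]]);print(c,q.round(1).tolist())
    d=cv2.absdiff(a,b).max(2)>25
    ys,xs=np.nonzero(d);print(d.sum(),xs.min(),xs.max(),ys.min(),ys.max()) if d.any() else print("same")
    u,v=q[0].astype(int);u0,v0=u-55,v-60
    for im in(a,b):
        i=cv2.resize(bright(im[v0:v0+82,u0:u0+110],1.4),(400,298),interpolation=3)
        for p in q: cv2.drawMarker(i,tuple(((p-[u0,v0]+.5)*3.636-.5).astype(int)),(0,255,0),0,8,1)
        o.append(i)
cv2.imwrite("pics/p7.png",np.vstack([np.hstack(o[:2]),np.hstack(o[2:])])[:,:,::-1])
E
```

```text
[ 0.61873327 -0.09468546  0.20560001] 0.028247295265663105
side [[293.9, 170.8], [297.9, 184.3], [290.1, 158.3], [294.9, 141.3]]
1015 92 353 59 280
top [[266.2, 182.7], [287.3, 190.7], [245.2, 174.8], [265.6, 173.4]]
787 70 314 49 418
```

View pics/p7.png

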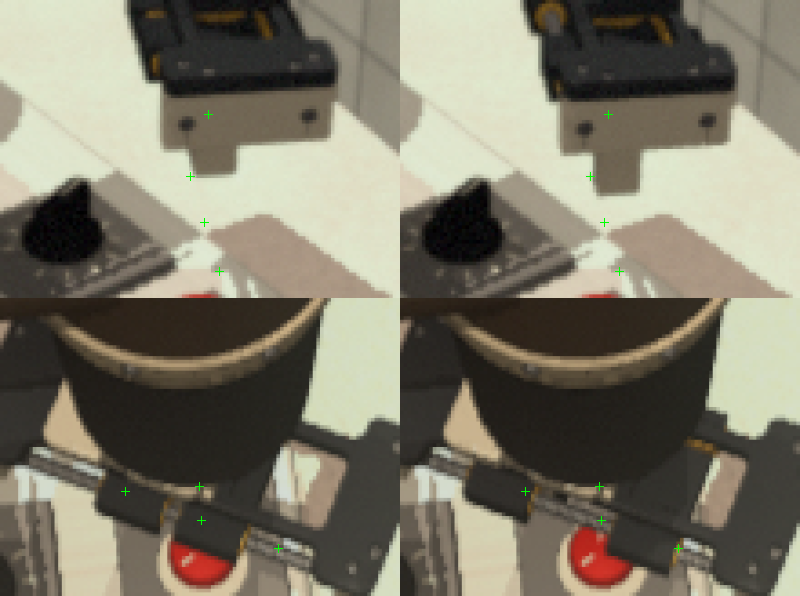

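The carriages do move, so what I saw is the finger pad. Both the picture and the lack of contact say the true tip is about 30 mm above the reported TCP, and about 6 mm towards +y. I'll correct sideways and approach by force.

Emit:
send_rows:
  moves:
    - {"slide":[-0.02,0.04,0],"turn":0,"gripper":0}
    - {"slide":[-0.02,0.04,0.2],"turn":0,"gripper":0}
    - {"slide":[-0.02,0.04,0.4],"turn":0,"gripper":0}
    - {"slide":[-0.02,0.04,0.5],"turn":0,"gripper":0}
    - {"slide":[-0.02,0.04,0.55],"turn":0,"gripper":0}

```text
time_s: 8.47
tcp_pos: [0.612, -0.0997, 0.1208]
eef_rot: [179.9, 0.2, -19.5]
contact_force: [0.6, -0.2, 0.3]
gripper_width: 0.0141
gripper_force: 0.0
```

Emit:
send_rows:
  moves:
    - {"slide":[0,0,0.01],"turn":0,"gripper":0}
    - {"slide":[0,0,0.02],"turn":0,"gripper":0}
    - {"slide":[0,0,0.03],"turn":0,"gripper":0}
    - {"slide":[0,0,0.04],"turn":0,"gripper":0}
    - {"slide":[0,0,0.04],"turn":0,"gripper":0}

```text
time_s: 8.88
tcp_pos: [0.6144, -0.0993, 0.1182]
eef_rot: [-180.0, -0.1, -19.5]
contact_force: [0.1, -0.3, 0.0]
gripper_width: 0.0006
gripper_force: 0.0
```

Emit:
send_rows:
  moves:
    - {"slide":[0,0,0.01],"turn":0,"gripper":0}
    - {"slide":[0,0,0.02],"turn":0,"gripper":0}
    - {"slide":[0,0,0.03],"turn":0,"gripper":0}
    - {"slide":[0,0,0.03],"turn":0,"gripper":0}
    - {"slide":[0,0,0.03],"turn":0,"gripper":0}

```text
time_s: 9.3
tcp_pos: [0.6142, -0.0994, 0.1132]
eef_rot: [-180.0, -0.0, -19.5]
contact_force: [-1.1, 0.5, 1.1]
gripper_width: 0.0005
gripper_force: 1.0
```

Contact begins at a reading of about 0.113, so the z offset is about +34 mm. I'll press to the end of travel.

Emit:
send_rows:
  moves:
    - {"slide":[0,0,0.01],"turn":0,"gripper":0}
    - {"slide":[0,0,0.02],"turn":0,"gripper":0}
    - {"slide":[0,0,0.03],"turn":0,"gripper":0}
    - {"slide":[0,0,0.04],"turn":0,"gripper":0}
    - {"slide":[0,0,0.05],"turn":0,"gripper":0}

```text
time_s: 9.72
tcp_pos: [0.6142, -0.0994, 0.1056]
eef_rot: [-180.0, -0.0, -19.5]
contact_force: [-0.4, 0.1, 4.2]
gripper_width: 0.0003
gripper_force: 2.4
```

Emit:
send_rows:
  moves:
    - {"slide":[0,0,0.01],"turn":0,"gripper":0}
    - {"slide":[0,0,0.02],"turn":0,"gripper":0}
    - {"slide":[0,0,0.02],"turn":0,"gripper":0}
    - {"slide":[0,0,0.02],"turn":0,"gripper":0}
    - {"slide":[0,0,0.02],"turn":0,"gripper":0}

```text
time_s: 10.13
tcp_pos: [0.6144, -0.0995, 0.1036]
eef_rot: [-180.0, -0.1, -19.4]
contact_force: [-2.7, 0.8, 10.4]
gripper_width: 0.0006
gripper_force: 5.4
```

The button bottomed at 10 N, reading 0.104. Next I'll lift and move over the dial.

Emit:
send_rows:
  moves:
    - {"slide":[0,0,-0.2],"turn":0,"gripper":0}
    - {"slide":[0,0,-0.4],"turn":0,"gripper":0.2}
    - {"slide":[-0.13,-0.25,-0.4],"turn":0,"gripper":0.6}
    - {"slide":[-0.25,-0.5,-0.4],"turn":0,"gripper":0.6}
    - {"slide":[-0.38,-0.74,-0.4],"turn":0,"gripper":0.6}

```text
time_s: 10.55
tcp_pos: [0.5969, 0.0251, 0.1622]
eef_rot: [-180.0, 0.0, -19.6]
contact_force: [0.6, 0.5, -0.7]
gripper_width: 0.0218
gripper_force: 0.0
```

Emit:
send_rows:
  moves:
    - {"slide":[-0.045,-0.075,0],"turn":-0.079,"gripper":0.6}
    - {"slide":[-0.045,-0.075,0],"turn":-0.158,"gripper":0.6}
    - {"slide":[-0.045,-0.075,0],"turn":-0.237,"gripper":0.6}
    - {"slide":[-0.045,-0.075,0],"turn":-0.316,"gripper":0.6}
    - {"slide":[-0.045,-0.075,0],"turn":-0.395,"gripper":0.6}

```text
time_s: 10.97
tcp_pos: [0.5941, 0.0375, 0.1616]
eef_rot: [-180.0, 0.1, 16.5]
contact_force: [-0.2, -1.3, -0.9]
gripper_width: 0.051
gripper_force: 0.0
```

Emit:
send_rows:
  moves:
    - {"slide":[0,0,0],"turn":-0.079,"gripper":0.6}
    - {"slide":[0,0,0],"turn":-0.158,"gripper":0.6}
    - {"slide":[0,0,0],"turn":-0.233,"gripper":0.6}
    - {"slide":[0,0,0],"turn":-0.233,"gripper":0.6}
    - {"slide":[0,0,0],"turn":-0.233,"gripper":0.6}

```text
time_s: 11.38
tcp_pos: [0.5943, 0.0371, 0.1618]
eef_rot: [-180.0, 0.1, 36.8]
contact_force: [0.3, 0.1, 0.2]
gripper_width: 0.0528
gripper_force: 0.0
```

```bash
python3 - <<'E'
from h import *
s=get_state();print(s['tcp_pos'],s['eef_rot'],s['gripper_width'])
o=[]
for c in("top","side"):
    r=optics.capture(c);b=r["img"];np.save(f"/tmp/{c}_d.npy",b)
    t=np.array(s['tcp_pos'])+[.003,.005,.033]
    ya=np.radians(s['eef_rot'][2]);yt=np.array([np.sin(ya),-np.cos(ya),0])
    w=s['gripper_width']/2
    q=proj(r,[t,t+w*yt,t-w*yt,t+[0,0,.1],[.598,.042,.148],[.616,-.0945,.139]]);print(c,q.round(1).tolist())
    u0,v0=(155,140) if c=="top" else (225,105)
    i=cv2.resize(bright(b[v0:v0+100,u0:u0+133],1.5),(798,600),interpolation=3)
    for p in q: cv2.drawMarker(i,tuple(((p-[u0,v0]+.5)*6-.5).astype(int)),(0,255,0),0,10,1)
    o.append(cv2.resize(i,(399,300),interpolation=3) if 0 else i)
    print([(np.round(d["location"],3),round(d["p"],2)) for d in optics.look_for(c,"stop_top")[:1]])
cv2.imwrite("pics/p8.png",np.hstack([cv2.resize(i[:,:],(400,300),interpolation=cv2.INTER_AREA) for i in o])[:,:,::-1])
cv2.imwrite("pics/p8b.png",cv2.resize(np.vstack(o),(400,600),interpolation=cv2.INTER_AREA)[:,:,::-1])
E
```

```text
[0.59429555 0.03710909 0.16179423] [-1.79970703e+02  5.16961155e-02  3.68250670e+01] 0.05281537564372982
top [[196.3, 192.7], [207.5, 185.2], [185.0, 200.3], [185.4, 179.4], [200.6, 197.5], [266.5, 191.9]]
[(array([ 0.615, -0.095,  0.142]), 0.69)]
side [[253.0, 144.7], [264.3, 147.6], [242.0, 141.8], [252.1, 101.8], [253.8, 163.1], [291.6, 198.6]]
[(array([ 0.611, -0.104,  0.137]), 0.76)]
```

View pics/p8b.png

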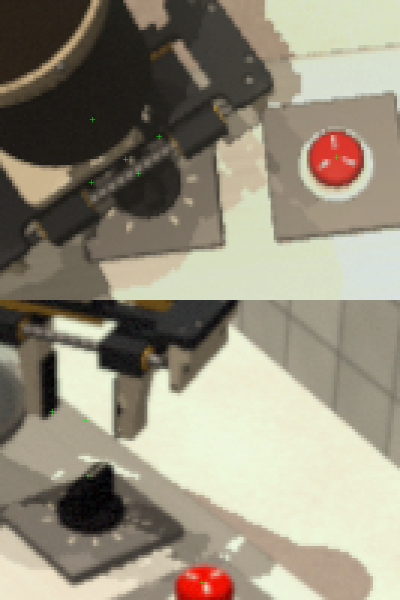

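The finger pads line up with the offset-corrected markers at (118,429) and (51,411), and the button reads about 7 mm lower, so it is latched. I'll go down onto the dial bar and grip it.

Emit:
send_rows:
  moves:
    - {"slide":[0,0,0.15],"turn":0,"gripper":0.6}
    - {"slide":[0,0,0.3],"turn":0,"gripper":0.6}
    - {"slide":[0,0,0.4],"turn":0,"gripper":0.6}
    - {"slide":[0,0,0.44],"turn":0,"gripper":0.6}
    - {"slide":[0,0,0.45],"turn":0,"gripper":0.5}

```text
time_s: 12.0
tcp_pos: [0.5939, 0.0369, 0.0937]
eef_rot: [-180.0, 0.1, 37.0]
contact_force: [0.5, -0.3, 0.6]
gripper_width: 0.0496
gripper_force: 0.0
```

Emit:
send_rows:
  moves:
    - {"slide":[0,0,0],"turn":0,"gripper":0}
    - {"slide":[0,0,0],"turn":0,"gripper":0}
    - {"slide":[0,0,0],"turn":0,"gripper":0}
    - {"slide":[0,0,0],"turn":0,"gripper":0}
    - {"slide":[0,0,0],"turn":0,"gripper":0}
  newtons: 15

```text
time_s: 12.42
tcp_pos: [0.595, 0.0373, 0.0957]
eef_rot: [180.0, -0.1, 37.0]
contact_force: [-3.2, 3.0, 2.6]
gripper_width: 0.0182
gripper_force: 2.9
```

Emit:
send_rows:
  moves:
    - {"slide":[0,0,0],"turn":0,"gripper":0}
    - {"slide":[0,0,0],"turn":0,"gripper":0}
    - {"slide":[0,0,0],"turn":0,"gripper":0}
    - {"slide":[0,0,0],"turn":0,"gripper":0}
    - {"slide":[0,0,0],"turn":0,"gripper":0}

```text
time_s: 12.83
tcp_pos: [0.594, 0.0376, 0.0955]
eef_rot: [-180.0, 0.0, 37.1]
contact_force: [-4.6, 2.6, 3.4]
gripper_width: 0.0137
gripper_force: 15.0
```

Gripped at 13.7 mm against a 14 mm bar, so it is aligned. I'll turn it about 31° anticlockwise to yaw 68.

Emit:
send_rows:
  moves:
    - {"slide":[0,0,0],"turn":-0.07,"gripper":0}
    - {"slide":[0,0,0],"turn":-0.14,"gripper":0}
    - {"slide":[0,0,0],"turn":-0.21,"gripper":0}
    - {"slide":[0,0,0],"turn":-0.28,"gripper":0}
    - {"slide":[0,0,0],"turn":-0.345,"gripper":0}

```text
time_s: 13.25
tcp_pos: [0.5962, 0.0361, 0.0955]
eef_rot: [179.8, 0.0, 68.4]
contact_force: [7.7, -7.7, -5.2]
gripper_width: 0.0138
gripper_force: 15.0
```

Emit:
send_rows:
  moves:
    - {"slide":[0,0,0],"turn":0,"gripper":0}
    - {"slide":[0,0,0],"turn":0,"gripper":0.2}
    - {"slide":[0,0,0],"turn":0,"gripper":0.5}
    - {"slide":[0,0,0],"turn":0,"gripper":0.6}
    - {"slide":[0,0,0],"turn":0,"gripper":0.6}

```text
time_s: 13.67
tcp_pos: [0.5945, 0.0373, 0.095]
eef_rot: [-180.0, -0.0, 68.1]
contact_force: [0.2, -0.0, -0.4]
gripper_width: 0.032
gripper_force: 0.0
```

Emit:
send_rows:
  moves:
    - {"slide":[0,0,-0.2],"turn":0,"gripper":0.7}
    - {"slide":[0,0,-0.4],"turn":0,"gripper":0.7}
    - {"slide":[0,0,-0.6],"turn":0,"gripper":0.7}
    - {"slide":[0,0,-0.6],"turn":0,"gripper":0.7}
    - {"slide":[0,0,-0.6],"turn":0,"gripper":0.7}

```text
time_s: 14.08
tcp_pos: [0.5957, 0.0378, 0.1872]
eef_rot: [179.8, -0.2, 68.1]
contact_force: [-0.6, -0.0, -1.3]
gripper_width: 0.06
gripper_force: 0.0
```

Let go at yaw 68.1. Now I'll move over the button, then check the dial pointer numerically.

Emit:
send_rows:
  moves:
    - {"slide":[-0.2,0.115,0],"turn":0.07,"gripper":0.7}
    - {"slide":[-0.4,0.23,0],"turn":0.14,"gripper":0.7}
    - {"slide":[-0.6,0.345,0],"turn":0.21,"gripper":0.7}
    - {"slide":[-0.8,0.46,0],"turn":0.28,"gripper":0.7}
    - {"slide":[-0.8,0.46,0],"turn":0.31,"gripper":0.7}

```text
time_s: 14.5
tcp_pos: [0.6132, -0.1044, 0.1833]
eef_rot: [-179.9, 0.1, 39.7]
contact_force: [-0.0, 0.8, 0.2]
gripper_width: 0.0616
gripper_force: 0.0
```

```bash
python3 - <<'E'
from h import *
s=get_state();print(s['tcp_pos'],s['eef_rot'],s['gripper_width'])
a=cv2.imread("pics/top0.png")[:,:,::-1]
r=optics.capture("top");b=r["img"]
for nm,im in(("before",a),("now",b)):
    q=dict(r);q["img"]=np.ascontiguousarray(im)
    i=ortho(q,.148,.563,.633,.007,.077,.001).max(2)  # row0 x=.633, col0 y=.077
    print(nm)
    for row in i[::3]: print(" ".join("%3d"%v for v in row[::3]))
for c in("top","side"):
    if c=="side": optics.capture(c)
    for n in("stop_top","dial_grip"): print(c,n,[(np.round(d["location"],3),round(d["p"],2)) for d in optics.look_for(c,n)[:1]])
E
```

```text
[ 0.61324483 -0.10441722  0.18325374] [-1.79937060e+02  1.49041393e-01  3.96514285e+01] 0.061614596103181096
before
108 106 104 103  90  85  79  82  78  77  75  79  81  82  82  81  81  80  80  81  81  80  81  81
 80  78  78  77  74  78  80  80  81  81  81  81  81  81  81  81  81  81  81  81  80  81  81  82
 80  81  81  80  80  81  80  81  80  81  81  81  81  81  81  81  81  81  81  82  82  83  82  82
 80  80  80  80  81  80  80  80  80  81  80  82  90  82  81  80  81  82  87  82  82  82  82  83
 80  80  80  80  80  80  80  79  81  81  81  84  94  83  81  81  80  92  92  82  82  82  82  82
 81  80  80  80  80  81  80  88  83  58  53  65  77  78  78  78  80 104  81  81  82  83  82  82
 80  80  80  79  81  80  83  69 102  66  28  35  38  45  44  44  69  77  83  83  82  82  83  83
 79  79  81  80  80  82  72  32  80 101  47  29  26  29  32  31  32  30  59  79  82  86 102  84
 82  82  79  80  80  81  79  46  34  86  87  32  27  27  30  33  32  32  32  46  76  96  93  84
 98 109 104  91  83  80  83  53  27  54 103  56  26  27  29  31  33  33  33  30  56  83  82  83
 98 116 120 115 105  96 
[... 3145 characters left out ...]
85
 63  64  63  63  63  64  64  50  34  33  33  34  32  32  32  33  32  32  30  28  44  52  61  62
 66  64  64  64  63  63  73  69  53  38  32  32  32  32  33  32  30  28  32  43  54  54  59  59
 64  63  63  63  62  79  91  68  64  56  44  35  31  29  30  28  30  36  44  53  62  53  51  52
 66  63  63  64  63  71  71  64  63  63  58  50  45  41  42  43  48  50  53  54  75  72  53  53
 63  64  64  59  57  56  55  56  55  54  63  61  54  53  52  53  53  52  53  52  57  73  53  53
top stop_top [(array([ 0.604, -0.107,  0.139]), 0.42)]
top dial_grip [(array([0.596, 0.038, 0.123]), 0.75)]
side stop_top [(array([ 0.613, -0.105,  0.138]), 0.65)]
side dial_grip [(array([0.595, 0.027, 0.121]), 0.71)]
```

The pointer line (about 66° left of +x) and the long tick (about 67°) agree. Next I'll go down around the latched mushroom and grip it.

Emit:
send_rows:
  moves:
    - {"slide":[0,0,0.15],"turn":0,"gripper":0.75}
    - {"slide":[0,0,0.35],"turn":0,"gripper":0.75}
    - {"slide":[0,0,0.5],"turn":0,"gripper":0.75}
    - {"slide":[0,0,0.6],"turn":0,"gripper":0.75}
    - {"slide":[0,0,0.66],"turn":0,"gripper":0.75}

```text
time_s: 15.22
tcp_pos: [0.6127, -0.0988, 0.0838]
eef_rot: [-179.9, 0.1, 40.3]
contact_force: [-0.5, 0.0, -0.7]
gripper_width: 0.0657
gripper_force: 0.0
```

Emit:
send_rows:
  moves:
    - {"slide":[0,0,0],"turn":0,"gripper":0.3}
    - {"slide":[0,0,0],"turn":0,"gripper":0.3}
    - {"slide":[0,0,0],"turn":0,"gripper":0.3}
    - {"slide":[0,0,0],"turn":0,"gripper":0.3}
    - {"slide":[0,0,0],"turn":0,"gripper":0.3}
  newtons: 25

```text
time_s: 15.63
tcp_pos: [0.6133, -0.0986, 0.0867]
eef_rot: [-179.9, -0.1, 40.2]
contact_force: [-2.1, 8.0, 2.8]
gripper_width: 0.0388
gripper_force: 25.0
```

Emit:
send_rows:
  moves:
    - {"slide":[0,0,0],"turn":0.075,"gripper":0.3}
    - {"slide":[0,0,0],"turn":0.15,"gripper":0.3}
    - {"slide":[0,0,0],"turn":0.225,"gripper":0.3}
    - {"slide":[0,0,0],"turn":0.3,"gripper":0.3}
    - {"slide":[0,0,0],"turn":0.375,"gripper":0.3}

```text
time_s: 16.05
tcp_pos: [0.6121, -0.096, 0.0859]
eef_rot: [-179.7, 0.1, 6.1]
contact_force: [-9.2, 21.5, 3.9]
gripper_width: 0.0386
gripper_force: 25.0
```

Emit:
send_rows:
  moves:
    - {"slide":[0,0,0],"turn":0.075,"gripper":0.3}
    - {"slide":[0,0,0],"turn":0.15,"gripper":0.3}
    - {"slide":[0,0,0],"turn":0.165,"gripper":0.3}
    - {"slide":[0,0,0],"turn":0.165,"gripper":0.3}
    - {"slide":[0,0,0],"turn":0.165,"gripper":0.3}

```text
time_s: 16.47
tcp_pos: [0.6122, -0.0946, 0.0858]
eef_rot: [-179.7, 0.2, -8.4]
contact_force: [-8.5, 24.9, 3.6]
gripper_width: 0.0391
gripper_force: 25.0
```

```bash
python3 -c "
from h import *
s=get_state();print(s['tcp_pos'],s['eef_rot'],s['contact_force'],s['moment'],s['gripper_width'])"
```

```text
[ 0.61223104 -0.09462726  0.08579145] [-1.79653104e+02  1.52929797e-01 -8.38251235e+00] [-8.54015025 24.91860505  3.61428418] [9.25694071 3.12663058 0.16992781] 0.03907240222384419
```

The head is twisted about 48° and the moment of 0.17 N m matches the spring. I'll lift with it, then open and clear.

Emit:
send_rows:
  moves:
    - {"slide":[0,0,-0.02],"turn":0,"gripper":0.3}
    - {"slide":[0,0,-0.04],"turn":0,"gripper":0.3}
    - {"slide":[0,0,-0.055],"turn":0,"gripper":0.3}
    - {"slide":[0,0,-0.055],"turn":0,"gripper":0.8}
    - {"slide":[0,0,-0.055],"turn":0,"gripper":0.8}

```text
time_s: 16.88
tcp_pos: [0.6135, -0.0977, 0.0947]
eef_rot: [-179.9, 0.0, -8.3]
contact_force: [0.5, -0.3, -0.5]
gripper_width: 0.0474
gripper_force: 0.0
```

Emit:
send_rows:
  moves:
    - {"slide":[0,0,-0.055],"turn":0,"gripper":0.8}
    - {"slide":[0,0,-0.055],"turn":0,"gripper":0.8}
    - {"slide":[0,0,-0.055],"turn":0,"gripper":0.8}
    - {"slide":[0,0,-0.2],"turn":0,"gripper":0.8}
    - {"slide":[0,0,-0.4],"turn":0,"gripper":0.8}

```text
time_s: 17.3
tcp_pos: [0.6119, -0.1004, 0.1522]
eef_rot: [179.9, 0.3, -8.5]
contact_force: [-0.1, -0.3, -0.1]
gripper_width: 0.0699
gripper_force: 0.0
```

Emit:
send_rows:
  moves:
    - {"slide":[0,0,-0.25],"turn":0,"gripper":0.8}
    - {"slide":[0,0,-0.5],"turn":0,"gripper":0.8}
    - {"slide":[0,0,-0.75],"turn":0,"gripper":0.8}
    - {"slide":[-0.25,0,-0.75],"turn":0,"gripper":0.8}
    - {"slide":[-0.5,0,-0.75],"turn":0,"gripper":0.8}

```text
time_s: 17.72
tcp_pos: [0.5414, -0.0893, 0.2688]
eef_rot: [-179.9, -0.3, -8.5]
contact_force: [-0.9, 0.6, -0.3]
gripper_width: 0.07
gripper_force: 0.0
```

```bash
python3 - <<'E'
from h import *
s=get_state();print(s['tcp_pos'],s['contact_force'],s['time_s'])
for c in("top","side"):
    r=optics.capture(c);b=cv2.imread(f"pics/{c}0.png")[:,:,::-1]
    def red(i):
        m=(i[...,0]>90)&(i[...,1]<45)&(i[...,2]<60);m=m.astype(np.uint8)
        p=proj(r,[[.617,-.0945,.14]])[0].astype(int);k=np.zeros_like(m);k[p[1]-15:p[1]+15,p[0]-18:p[0]+18]=1
        y,x=np.nonzero(m*k);return len(x),x.mean().round(2),y.mean().round(2),y.min(),y.max()
    print(c,red(b),red(r["img"]),[(np.round(d["location"],3),round(d["p"],2)) for d in optics.look_for(c,"stop_top")[:1]])
    if c=="top":
        for nm,im in(("b",b),("n",r["img"])):
            p=proj(r,[[.617,-.0945,.147]])[0].astype(int);print(im[p[1]-9:p[1]+10,p[0]-10:p[0]+11,1])
E
```

```text
[ 0.54144798 -0.08925617  0.26884548] [-0.91139168  0.55863797 -0.27202654] 17.7167<stdin>:8: RuntimeWarning: Mean of empty slice.
  ret = ret.dtype.type(ret / rcount)
Traceback (most recent call last):
ValueError: zero-size array to reduction operation minimum which has no identity
```

```bash
python3 - <<'E'
from h import *
r=optics.capture("side");b=cv2.imread("pics/side0.png")[:,:,::-1]
p=proj(r,[[.617,-.0945,.14]])[0].astype(int);print(p,proj(r,[[.617,-.0945,.147],[.617,-.0945,.139]]))
for im in(b,np.load("/tmp/side_d.npy"),r["img"]):
    i=im.astype(int)[p[1]-20:p[1]+20,p[0]-20:p[0]+20]
    y,x=np.nonzero((i[...,0]>2.5*i[...,1])&(i[...,0]>30));print(len(x),x.mean(),y.mean(),y.min(),y.max())
print([(np.round(d["location"],3),round(d["p"],2)) for d in optics.look_for("side","stop_top")[:1]], get_state()["time_s"])
for im in(b,r["img"]):print(im[p[1]-15:p[1]-2,p[0]-11:p[0]+14,1])
E
```

```text
[292 198] [[292.17489421 195.27188725]
 [292.06334933 198.44500951]]
233 20.536480686695278 21.390557939914164 13 29
234 20.474358974358974 24.337606837606838 16 32
240 20.491666666666667 21.433333333333334 13 29
[(array([ 0.611, -0.105,  0.145]), 0.82)] 17.8667
[[ 47  41  39  36  53  95 143 151 151 151 151 152 151 152 153 152 152 152
  152 153 151 152 149 142 136]
 [ 35  37  41  57  89 116 145 151 152 152 152 151 152 152 152 153 152 152
  152 153 152 153 152 151 144]
 [ 45  58  73 102 134 146 150 152 151 152 152 152 151 152 152 152 152 151
  153 152 151 152 152 152 150]
 [ 90 106 119 143 150 150 150 151 150 152 152 152 151 152 152 152 151 151
  152 152 152 151 152 152 152]
 [138 145 150 151 152 151 151 151 151 152 151 153 152 152 152 152 152 152
  152 152 153 152 153 152 152]
 [150 152 152 152 151 152 152 151 150 150 151 151 151 152 151 148 150 151
  152 153 152 152 152 153 152]
 [151 151 151 151 152 151 152 151 150 150 149 149 150 144 138 126 139 149
  150 152 153 152 153 153 152]
 [152 151 152 151 152 151 150 142 140 135 135 134 132 110  92  91 103 135
  145 151 152 152 152 152 15
[... 1194 characters left out ...]
08 108 107 107 108 104 101  89  98 107
  109 108 109 109 109 109 109]
 [110 110 109 110 110 108 108 101  98  97  95  94  94  77  64  62  72  95
  104 108 110 109 110 109 109]
 [110 110 109 109 108 100  93  68  57  47  39  34  34  25  29  42  47  63
   86  99 108 108 109 109 110]
 [111 110 111 109  98  74  58  36  23  16   5   9   3  15  16  34  40  56
   60  74  98 108 108 109 110]
 [109 109 108  96  72  54  67  50  44  27  13   5   6  18  41  57  60  72
   48  48  73  95 104 108 110]
 [107 102  98  61  29  28  34  45  64  42  18  10  14  21  60  55  38  30
   17  22  46  68  86 102 106]
 [ 97  80  67  33   6  13  13  12  22  17   6   8  15  14  21  17  13   7
   12   8  25  53  63  86  98]]
```

The head is back at its starting height: side-image row 21.43 now, against 21.39 at the start and 24.34 when latched. Its white lines are also close to where they were. I'm handing in the job.

```bash
python3 -c "
from plant import order
print(order.close_job())"
```

```text
the job is handed in; nothing more can be done
None
```

The job is handed in, though it gave no verdict back: the mushroom latched, the dial was turned back to within a few degrees of the long tick, and the mushroom was twisted and popped fully up by about 18 s of the 53 s; the mill, bottle and bowl were not touched.

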